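# Make up two food orders in red baskets

### The job

Make up the two orders from the stock on the steel table: the long carton, the tall bottle and the small tin go into the oblong basket; the square white box and the squat jar go into the round basket. Lower each thing in rather than dropping it, and leave each standing the same way up as now, flat on the floor of its basket, nothing stacked or leaning. The tall wide can is not part of either order: leave it where it stands.

Things in the scene. Friction and masses are not known exactly. Their poses are not given: they have to be found in the camera images.
- oblong_basket: Oblong open red slatted basket, fixed to the table. Inside 150 mm along its x and 240 mm along its y; walls 6 mm thick, rim 50 mm above the table, floor 5 mm thick. Origin at the centre of its underside (on the table); z up.
- round_basket: Round open red slatted basket, fixed to the table. Inside diameter 190 mm, walls 6 mm thick, rim 50 mm above the table, floor 5 mm thick. Origin at the centre of its underside (on the table); z up.
- carton_mid (a point): Long brown cardboard carton with a paper band round its middle, loose, 90 mm along its x, 45 mm along its y, 55 mm high, about 0.2 kg. Origin at its centre, half-way up; z up.
- bottle_mid (a point): Tall amber glass sauce bottle with a white cap, loose, standing; a paper label; body 46 mm in diameter up to 72 mm high, then a narrow neck and cap (25 mm), 105 mm high overall, about 0.28 kg. Origin at its centre, half-way up; z up.
- tin_mid (a point): Small round aluminium tin with a dark lid, loose, 40 mm in diameter, 46 mm high, about 0.12 kg. Origin at its centre, half-way up; z up.
- box_mid (a point): Square white box, loose, 60 mm by 60 mm (sides along its x and y), 46 mm high, about 0.16 kg. Origin at its centre, half-way up; z up.
- jar_mid (a point): Squat amber jar with a steel lid and paper label, loose, 62 mm in diameter up to 36 mm high, lid 58 mm, 50 mm high overall, about 0.25 kg. Origin at its centre, half-way up; z up.
- can_mid (a point): Spare: tall wide steel can with a paper label, loose, 62 mm in diameter, 100 mm high, stands among the stock and is to stay there. Origin at its centre, half-way up; z up.
Not all that is in view belongs to the job. Several things look just like the part that bears tin_mid: the one meant starts farthest to the robot's right.

How it is judged:
At the end, for the whole second after the job is handed in: Carton, bottle, tin: centres within 62 mm (x) and 107 mm (y) of the oblong basket's middle; box, jar: within 75 mm of the round one's; each upright within 0.15 rad, at most 8 mm above the basket floor, at rest; can within 25 mm of its start (x of carton_mid in the frame of oblong_basket between -0.062 and 0.062 m and y of carton_mid in the frame of oblong_basket between -0.107 and 0.107 m and z of carton_mid in the frame of oblong_basket below 0.0405 m and angle between each of carton_mid, bottle_mid, tin_mid, box_mid, jar_mid's own z axis and vertical below 0.15 rad and linear speed of each of carton, bottle, tin, box, jar below 0.02 m/s and x of bottle_mid in the frame of oblong_basket between -0.062 and 0.062 m and y of bottle_mid in the frame of oblong_basket between -0.107 and 0.107 m and z of bottle_mid in the frame of oblong_basket below 0.0655 m and x of tin_mid in the frame of oblong_basket between -0.062 and 0.062 m and y of tin_mid in the frame of oblong_basket between -0.107 and 0.107 m and z of tin_mid in the frame of oblong_basket below 0.036 m and horizontal distance between each of box_mid, jar_mid and round_basket below 0.075 m and z of box_mid in the frame of round_basket below 0.036 m and z of jar_mid in the frame of round_basket below 0.038 m and distance of can_mid from where it was at the start of the episode below 0.025 m); the robot touches nothing.
It fails at once if one of the five things of the orders is let fall from more than 4 cm ((height (world z) of carton_mid above 0.0725 m and contact force between carton and anything else below 0.02 N and linear speed of carton above 0.15 m/s) or (height (world z) of bottle_mid above 0.0975 m and contact force between bottle and anything else below 0.02 N and linear speed of bottle above 0.15 m/s) or (height (world z) of tin_mid above 0.068 m and contact force between tin and anything else below 0.02 N and linear speed of tin above 0.15 m/s) or (height (world z) of box_mid above 0.068 m and contact force between box and anything else below 0.02 N and linear speed of box above 0.15 m/s) or (height (world z) of jar_mid above 0.07 m and contact force between jar and anything else below 0.02 N and linear speed of jar above 0.15 m/s)).
It fails at once if the spare can is shifted by more than 25 mm or tipped (distance of can_mid from where it was at the start of the episode above 0.025 m or angle between can_mid's own z axis and vertical above 0.5 rad).
It also fails if it takes over 131 s, if anything falls off the work surface, if the arm or the gripper's body presses on something with over 40 N, if the wrist force passes 120 N, or if a joint passes its speed limit or range.

### The arm

A 6-joint arm with a two-finger parallel gripper is mounted at the origin on the work surface. World frame = base frame: x ahead of the robot, y to its left, z up, the work surface at z = 0. Lengths are in m, angles in rad, forces in N, time in s.
With the tool pointing down it reaches from about 0.35 to 0.725 m from the base axis. Payload 6 kg.
Tool frame: the origin (TCP) lies at the centre of the arm's flange, where the gripper is bolted on; the fingertips stand ahead of it and the grasp point (between the pads) lies 155 mm ahead of it (arm.tip_extent is the z of the fingertips in the tool frame, in m); z points along the fingers, x is the direction in which the jaws open and shut, and the axes are right-handed (so a half turn about z gives the same grasp; the last joint's range is limited). The gripper opens to 85 mm and grips with 20 to 120 N. Pads are 22 mm wide; open, the fingers measure 114 mm over their backs; the gripper's body (76 mm by 85 mm) begins 54 mm behind the grasp point. The pads swing forward as they close: fully open they stand 13 mm farther back than shut.
Start: joints at [-0.867, 0.04, 0.085, 0, -1.615, -0.334], TCP at [0.217, -0.559, 0.405] pointing down, gripper open.
Joint ranges: [-2.56, 2.56], [-1.29, 2.01], [-1.08, 1.49], [-3.29, 1.98], [-2.81, -0.18], [-2.99, 2.99]. Speed limits (rad/s): [2.57, 2.57, 3.01, 3.14, 3.14, 3.14].

### API

Orientations are given as a rotation vector (axis times angle).
In Python, from bench import arm, capture, camera_info gives the robot as it stands.
- The arm moves only by the tool send_rows, never from a script. Its argument "targets" is a list that holds one entry, the list of rows, each a list of 7 numbers: the turn, a rotation vector about the tool's x, y, z in units of 180 degrees (1.0 is 180 degrees), then the shift along the tool's x, y, z in units of 0.3 m (1.0 is 0.3 m), then the opening, from 0 (shut) to 1 (fully open). A call has 1 to 8 rows; each row is the pose to reach, as a shift and turn from the pose commanded when the call began, along the tool's axes at that moment, turning the shorter way round; what a row does not reach only later rows make up. A row lasts 1/8 s, in which the tool goes at most 62.5 mm and 10.7 degrees, less where a joint would pass 70% of its speed; a pose out of reach is approached as far as the arm can. A call with a number of a shift or a turn outside -1 to 1 is refused whole. A call with a gripper value outside its range is refused whole. The fingers move at their own pace and stop on an object; "newtons" is the grip in N (left out, the last holds). Time passes only in rows, so rows that repeat a pose let the fingers close. It gives the time, the measured TCP pose, the force and the opening at its end, in the units of the state.
- arm.read_state(): the state, without advancing time (a new reading comes with each control period).
- capture(name): name is "scene" or "top" or "wrist"; returns the picture (400x640x3 uint8, red, green, blue); there is no depth.
- camera_info(name): a dict with "K" (3x3 intrinsics, pixels), "R" (3x3) and "t" (3): a world point X has camera coordinates R X + t; the wrist camera has in their place "mount" (4x4, takes a point from camera to tool coordinates, whose origin is the TCP and whose axes are the tool frame's). Camera axes: x right, y down, z forward; pixel columns grow to the right and rows downward; lengths in m; the calibration is good to about 2 mm. The wrist camera is an equidistant fisheye: a pixel r from the principal point sees the ray r / f radians off the axis. A picture is of the moment at which its call begins: read the wrist's pose just before it. camera_info takes no time and is no camera call.
- arm.sign_off(): hands the job in, once; it reports no verdict.
The state is a dict: "time_s": time; "q": joint angles; "dq": joint speeds; "joint_torque": joint torques, N m; "position": TCP position; "ee_rot": TCP orientation; "ft_force": force on the tool from outside, world axes, zero at the start; "wrist_torque": the same for the moment, N m; "gripper_width": finger opening in m.
Only numpy, scipy, OpenCV 4.12 (cv2) and the standard library are available. Lean on these libraries where they do the work, as an engineer would, in place of code of your own. Each camera call takes 0.05 s, during which the arm holds its last target. There are 200 camera calls.

## Working session

There is one attempt and no reset: what is moved stays moved. The work goes in short steps, Python scripts to look and compute and a tool call to move; the robot and the scene stay as the last step left them, time stands still between calls to the robot, and variables do not carry over. Pictures are saved under pics/ and viewed, about 12 in all and at most 16, crops included, and the job is handed in when it is done.

Besides the shell and the picture viewer there is one more tool, called after "Emit:" as name(argument=value, ...) on one line, values as JSON. send_rows: Moves the arm, as the interface text tells. Shifts and turns lie within -1 to 1; 1 stands for 0.3 m of shift or 180 degrees of turn. Its arguments: {"type":"object","properties":{"targets":{"type":"array"},"newtons":{"type":"number"}},"required":["targets"]}

```bash
mkdir -p pics; ls; python3 - <<'E'
from bench import arm,capture,camera_info
import cv2,numpy as np
np.set_printoptions(precision=4,suppress=True)
print(arm.read_state(), arm.tip_extent)
for n in("scene","top","wrist"):
    im=capture(n); cv2.imwrite(f"pics/{n}0.png",im[:,:,::-1]); print(n,camera_info(n))
E
```

```text
pics
{'time_s': 0.0, 'q': array([-0.8673,  0.0408,  0.0838, -0.0004, -1.6155, -0.3337]), 'dq': array([-0.0002,  0.0013, -0.0006, -0.0003,  0.0017, -0.0022]), 'joint_torque': array([  0.0013, -36.8207,  34.7422,   6.9322,  -0.0053,  -0.    ]), 'position': array([ 0.2169, -0.5594,  0.4037]), 'ee_rot': array([-1.7743, -2.5907, -0.0014]), 'ft_force': array([ 0.764 ,  0.0437, -0.3985]), 'wrist_torque': array([-0.0182,  0.0126,  0.0307]), 'gripper_width': 0.08507068872152268} 0.1734
scene {'K': array([[393.8131,   0.    , 318.8485],
       [  0.    , 393.8131, 202.3015],
       [  0.    ,   0.    ,   1.    ]]), 'R': array([[ 0.5143,  0.8576,  0.0047],
       [ 0.5855, -0.3471, -0.7326],
       [-0.6266,  0.3796, -0.6806]]), 't': array([-0.2508, -0.2498,  1.1464])}
top {'K': array([[376.696 ,   0.    , 317.3014],
       [  0.    , 376.696 , 200.4193],
       [  0.    ,   0.    ,   1.    ]]), 'R': array([[ 0.0049, -0.9998,  0.0213],
       [-0.9966, -0.0066, -0.0822],
       [ 0.0823, -0.0208, -0.9964]]), 't': array([-0.0206,  0.5336,  0.9704])}
wrist {'K': array([[309.7069,   0.    , 320.3221],
       [  0.    , 309.7069, 198.8427],
       [  0.    ,   0.    ,   1.    ]]), 'mount': array([[ 1.    , -0.0002, -0.0008,  0.0004],
       [ 0.0004,  0.9642,  0.2652, -0.0669],
       [ 0.0007, -0.2652,  0.9642,  0.031 ],
       [ 0.    ,  0.    ,  0.    ,  1.    ]])}
```

View pics/top0.png

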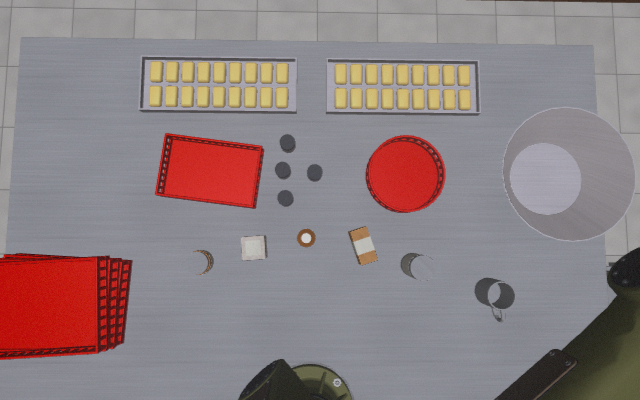

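View pics/scene0.png

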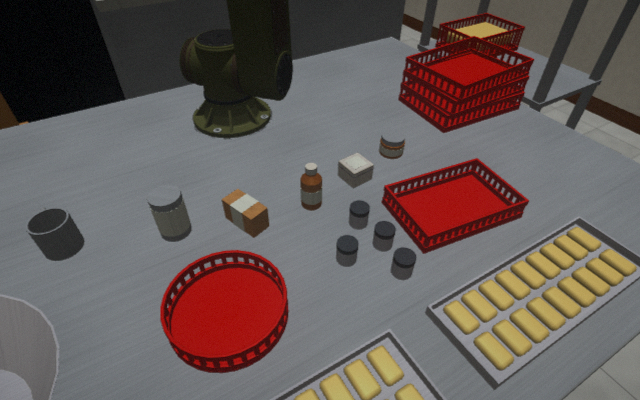

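Top view: oblong basket at about (210,171), round basket at (405,174), tins at (287,143), (283,170), (314,172) and (285,198). The target tin is the rightmost, (314,172). Jar is at (204,262), box (254,248), bottle (306,238), carton (363,245) and can (415,266). The scene view agrees with this. I'll enlarge crops to refine these.

```bash
python3 - <<'E'
import cv2
im=cv2.imread("pics/top0.png")
c=cv2.resize(im[128:288,150:450],None,fx=2.6,fy=2.6,interpolation=cv2.INTER_CUBIC)
cv2.imwrite("pics/crop1.png",c)
c=cv2.resize(im[222:286,180:440],None,fx=3,fy=3,interpolation=cv2.INTER_CUBIC)
s=cv2.imread("pics/scene0.png")
c=cv2.resize(s[120:280,140:420],None,fx=2.8,fy=2.8,interpolation=cv2.INTER_CUBIC)
cv2.imwrite("pics/crop2.png",c)
E
```

```text
(no output)
```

View pics/crop1.png

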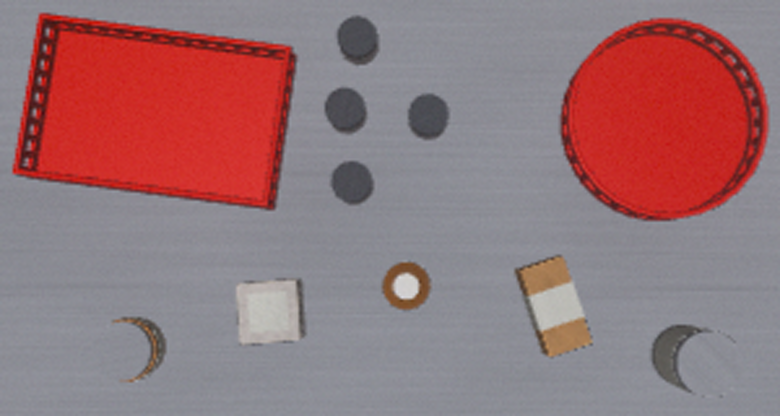

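View pics/crop2.png

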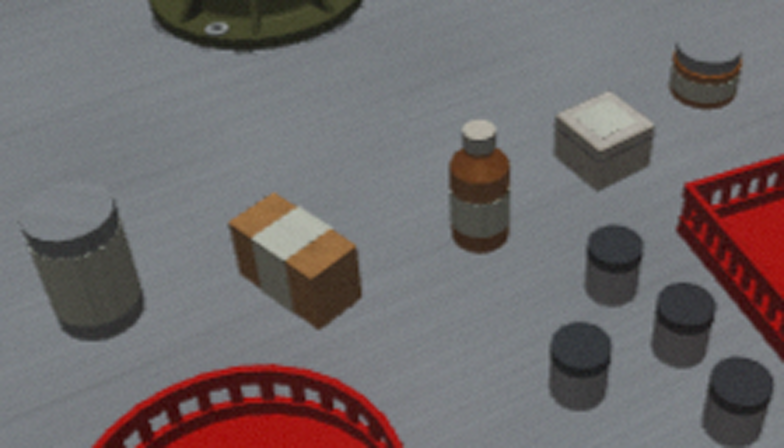

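Crop 1 shows the box top, bottle cap (405,286), carton top, target tin lid (428,116) and basket rim corners clearly. The jar and can lids blend into the table, so their visible arcs give the position. Crop 2 confirms both are standing upright. Next I'll compute poses and overlay the models on both views.

```bash
cat > h.py <<'E'
from bench import arm,capture,camera_info
import cv2,numpy as np
from scipy.spatial.transform import Rotation as Rt
np.set_printoptions(precision=4,suppress=True)
def proj(n,X):
    c=camera_info(n); p=(np.atleast_2d(X)@c["R"].T+c["t"])@c["K"].T; return p[:,:2]/p[:,2:]
def unproj(n,uv,z):
    c=camera_info(n); o=-c["R"].T@c["t"]; d=np.c_[np.atleast_2d(uv),np.ones(len(np.atleast_2d(uv)))]@np.linalg.inv(c["K"]).T@c["R"]
    return (o+d*((z-o[2])/d[:,2:]))
def circ(x,y,r,z): a=np.linspace(0,2*np.pi,60); return np.c_[x+r*np.cos(a),y+r*np.sin(a),0*a+z]
def rect(x,y,th,lx,ly,z):
    c,s=np.cos(th),np.sin(th); q=np.array([[1,1],[-1,1],[-1,-1],[1,-1],[1,1]])*[lx/2,ly/2]
    return np.c_[q@np.array([[c,s],[-s,c]])+[x,y],np.full(5,z)]
def overlay(n,im,polys,f,roi,out):
    x0,y0,x1,y1=roi; c=cv2.resize(im[y0:y1,x0:x1],None,fx=f,fy=f,interpolation=cv2.INTER_CUBIC)
    for P in polys: cv2.polylines(c,[np.int32(np.round((proj(n,P)+.5-[x0,y0])*f-.5))],False,(0,255,0),1,cv2.LINE_AA)
    cv2.imwrite(out,c)
E
python3 - <<'E'
from h import *
c1=lambda p: np.array(p,float)/2.6+[150,128]
c2=lambda p: np.array(p,float)/2.8+[140,120]
def rep(nm,P): print(nm,P.mean(0)[:2], [round(float(np.linalg.norm(P[i]-P[i-1]))*1000) for i in range(len(P))] if len(P)>1 else '', np.degrees(np.arctan2(*(P[1]-P[0])[1::-1])) if len(P)>1 else '')
rep("obl",unproj("top",c1([(40,14),(295,47),(273,209),(14,174)]),.05))
rep("round",unproj("top",c1([(666,119)]),.05))
rep("rnd edges",unproj("top",c1([(768,119),(666,18)]),.05)); print(unproj("top",c1([(768,119),(666,18),(652,220)]),.05))
rep("box",unproj("top",c1([(237,284),(298,279),(300,341),(241,345)]),.046))
rep("boxS",unproj("scene",c2([(607,92),(653,129),(598,152),(555,124)]),.046))
rep("cart",unproj("top",c1([(517,267),(563,256),(591,344),(549,357)]),.055))
rep("cartS",unproj("scene",c2([(275,194),(356,243),(320,268),(231,226)]),.055))
for k,n in enumerate([(357,39),(346,110),(428,116),(352,182)]): print("tin",unproj("top",c1([n]),.046))
for n in [(614,247),(685,307),(582,348),(740,384)]: print("tinS",unproj("scene",c2([n]),.046))
print("bottle",unproj("top",c1([(405,287)]),.105),unproj("scene",c2([(479,129)]),.105))
print("jar",unproj("top",c1([(132,350)]),.036),unproj("scene",c2([(708,52)]),.05))
print("can",unproj("top",c1([(709,363)]),.1),unproj("scene",c2([(68,216)]),.1))
E
```

```text
obl [0.6065 0.2586] [161, 254, 162, 255] -96.94065804577578
round [ 0.6021 -0.2467]  
rnd edges [ 0.6538 -0.2987] [143, 143] 44.79473914136824
[[ 0.603  -0.3491  0.05  ]
 [ 0.7046 -0.2482  0.05  ]
 [ 0.5014 -0.2314  0.05  ]]
box [0.4094 0.1442] [59, 60, 60, 57] -85.04839889780533
boxS [0.4174 0.1401] [64, 61, 56, 49] 2.656919685125675
cart [ 0.417  -0.1342] [92, 46, 89, 43] -76.35718607971303
cartS [ 0.4189 -0.1325] [44, 84, 34, 82] 20.198641071220266
tin [[0.681  0.0617 0.046 ]]
tin [[0.6092 0.0718 0.046 ]]
tin [[ 0.6038 -0.0098  0.046 ]]
tin [[0.5374 0.065  0.046 ]]
tinS [[0.542  0.0628 0.046 ]]
tinS [[0.6156 0.0703 0.046 ]]
tinS [[ 0.6102 -0.0112  0.046 ]]
tinS [[0.6872 0.0588 0.046 ]]
bottle [[0.4355 0.0113 0.105 ]] [[0.438  0.0107 0.105 ]]
jar [[0.3716 0.2788 0.036 ]] [[0.3831 0.2766 0.05  ]]
can [[ 0.3667 -0.2704  0.1   ]] [[ 0.3742 -0.2716  0.1   ]]
```

```bash
cat >> h.py <<'E'
def polys():
    P=[]
    for z in(0,.05): P+=[rect(.6065,.2586,np.radians(-7),.162,.252,z),circ(.602,-.2475,.101,z)]
    for z in(0,.046): P+=[rect(.410,.1435,np.radians(5),.06,.06,z),circ(.6045,-.0105,.02,z)]
    for z in(0,.055): P+=[rect(.4175,-.134,np.radians(14),.09,.045,z)]
    P+=[circ(.436,.011,.023,z) for z in(0,.072)]+[circ(.436,.011,.0125,.105)]
    P+=[circ(.374,.278,r,z) for r,z in((.031,0),(.031,.036),(.029,.05))]
    P+=[circ(.368,-.271,.031,z) for z in(0,.1)]
    return P
E
python3 - <<'E'
from h import *
P=polys()
overlay("top",cv2.imread("pics/top0.png"),P,2.6,(150,128,450,288),"pics/o1.png")
overlay("scene",cv2.imread("pics/scene0.png"),P,2.1,(140,110,500,370),"pics/o2.png")
E
```

```text
(no output)
```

View pics/o1.png

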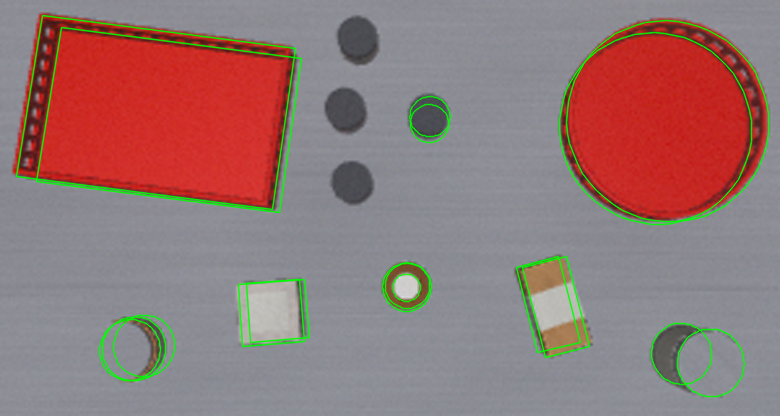

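View pics/o2.png

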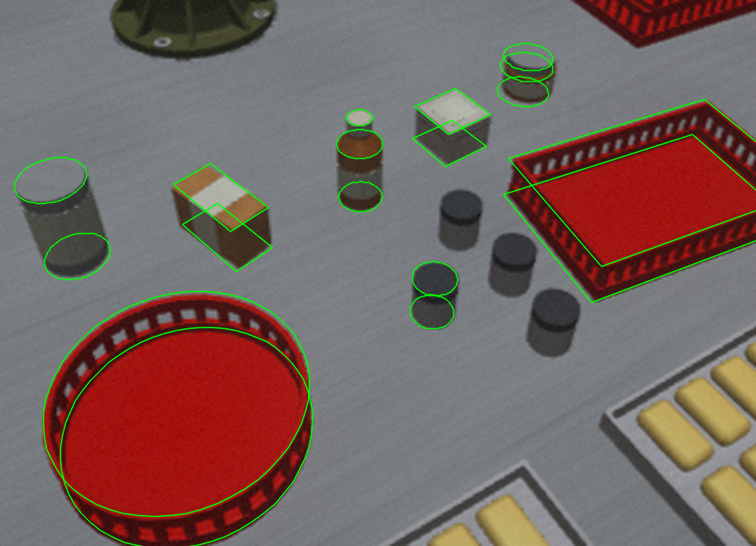

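The overlays fit, except the jar, whose true y is about 6 mm greater (≈0.284). Next is a planning helper that turns world waypoints into tool-axis units, then the carton.

```bash
cat > p.py <<'E'
from h import *
import sys
def plan(*wps):
    """wps: (x,y,z,yaw_deg of jaw axis); prints shift/turn from the pose now, in move units"""
    s=arm.read_state(); R0=Rt.from_rotvec(s["ee_rot"]); p0=s["position"]; x=R0.as_matrix()[:,0]
    y0=np.degrees(np.arctan2(x[1],x[0])); print("t",round(s["time_s"],2),"pos",p0,"yaw",round(y0,1),"q6",s["q"][5],"w",round(s["gripper_width"],4),"F",s["ft_force"])
    for w in wps:
        a=np.radians(w[3]); c,sn=np.cos(a),np.sin(a)
        Rg=Rt.from_matrix(np.array([[c,sn,0],[sn,-c,0],[0,0,-1.]]))
        r=(R0.inv()*Rg).as_rotvec(); d=R0.inv().apply(np.array(w[:3])-p0)
        print(w,np.round(np.r_[r/np.pi,d/.3],3).tolist(),"rows>=",round(max(np.linalg.norm(d)/.0625,np.degrees(np.linalg.norm(r))/10.7),1))
        
if __name__=="__main__": plan(*eval("["+sys.argv[1]+"]"))
E
python3 p.py "(.33,-.33,.35,104),(.4175,-.134,.30,104),(.4175,-.134,.186,104)"
```

```text
t 0.15 pos [ 0.2169 -0.5594  0.4039] yaw 111.2 q6 -0.33369865634499796 w 0.0852 F [ 0.4389 -0.1544  0.0948]
(0.33, -0.33, 0.35, 104) [-0.0, -0.0, 0.04, 0.577, 0.628, 0.18] rows>= 4.2
(0.4175, -0.134, 0.3, 104) [-0.0, -0.0, 0.04, 1.08, 1.136, 0.348] rows>= 7.7
(0.4175, -0.134, 0.186, 104) [-0.0, -0.0, 0.04, 1.08, 1.136, 0.728] rows>= 8.3
```

Emit:
send_rows(targets=[[[0,0,0.04,0.577,0.628,0.18,0.85],[0,0,0.04,0.577,0.628,0.18,0.85],[0,0,0.04,0.577,0.628,0.18,0.85],[0,0,0.04,0.577,0.628,0.18,0.85],[0,0,0.04,1,1,0.3,0.85],[0,0,0.04,1,1,0.3,0.85],[0,0,0.04,1,1,0.3,0.85],[0,0,0.04,1,1,0.3,0.85]]], newtons=40)

```text
time_s: 1.15
position: [0.3889, -0.168, 0.3135]
ee_rot: [-1.925, -2.481, -0.0]
ft_force: [-0.7, -0.2, 0.3]
gripper_width: 0.0725
```

```bash
python3 p.py "(.4175,-.134,.30,104),(.4175,-.134,.186,104)"; python3 - <<'E'
from h import *
s=arm.read_state();im=capture("wrist"); cv2.imwrite("pics/w1.png",im[:,:,::-1])
E
```

```text
t 1.15 pos [ 0.3889 -0.168   0.3135] yaw 104.4 q6 -1.3938885992532692 w 0.0725 F [-0.7182 -0.2146  0.28  ]
(0.4175, -0.134, 0.3, 104) [-0.0, -0.0, 0.002, 0.086, 0.12, 0.045] rows>= 0.7
(0.4175, -0.134, 0.186, 104) [-0.0, -0.0, 0.002, 0.086, 0.121, 0.425] rows>= 2.2
```

View pics/w1.png

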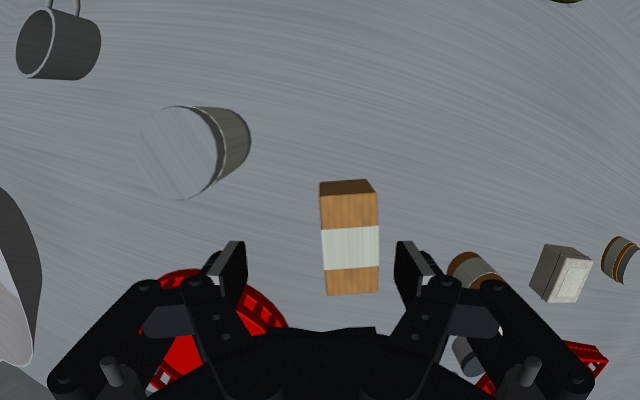

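Wrist view: carton in the middle, top face corners about (320,195), (376,192), (378,294) and (326,295), with the can at left (195,150). I'll cross-check the carton position from this.

```bash
cat >> h.py <<'E'
def wun(uv,z,s):
    c=camera_info("wrist"); K=c["K"]; d=(np.atleast_2d(uv).astype(float)-K[:2,2])/K[0,0]
    th=np.linalg.norm(d,axis=1,keepdims=True); v=np.c_[d/th*np.sin(th),np.cos(th)]
    M=c["mount"]; R=Rt.from_rotvec(s["ee_rot"]).as_matrix(); o=R@M[:3,3]+s["position"]; v=v@(R@M[:3,:3]).T
    return o+v*((z-o[2])/v[:,2:])
E
python3 - <<'E'
from h import *
s=arm.read_state()
print(s["q"])
P=wun([(320,195),(376,192),(378,294),(326,295)],.055,s); print(P,P.mean(0))
P=wun([(578,245),(541,245),(593,258),(548,303)],.046,s); print(P)
print(wun([(178,152)],.1,s))
E
```

```text
[ 0.0702 -0.4529 -0.4997 -0.0003 -1.5247 -1.3923]
[[ 0.3814 -0.1713  0.055 ]
 [ 0.3685 -0.1302  0.055 ]
 [ 0.4557 -0.1001  0.055 ]
 [ 0.4668 -0.1443  0.055 ]] [ 0.4181 -0.1365  0.055 ]
[[0.3677 0.1234 0.046 ]
 [0.3787 0.0614 0.046 ]
 [0.3776 0.166  0.046 ]
 [0.4436 0.1193 0.046 ]]
[[ 0.3646 -0.2689  0.1   ]]
```

Emit:
send_rows(targets=[[[0,0,-0.004,0.082,0.122,0.05,0.85],[0,0,-0.004,0.082,0.122,0.05,0.85],[0,0,-0.004,0.082,0.122,0.425,0.85],[0,0,-0.004,0.082,0.122,0.425,0.85],[0,0,-0.004,0.082,0.122,0.425,0.85],[0,0,-0.004,0.082,0.122,0.425,0.3],[0,0,-0.004,0.082,0.122,0.425,0.3],[0,0,-0.004,0.082,0.122,0.425,0.3]]], newtons=40)

```text
time_s: 2.2
position: [0.4189, -0.1388, 0.1906]
ee_rot: [1.916, 2.484, 0.004]
ft_force: [-1.3, 0.2, 5.6]
gripper_width: 0.0447
```

```bash
cat > lay.py <<'E'
from p import *
def ob(x,y): c,s=np.cos(np.radians(-7)),np.sin(np.radians(-7)); return (round(.6065+c*x-s*y,4),round(.2586+s*x+c*y,4))
C=ob(-.005,-.065);T=ob(-.015,.075);B=ob(-.015,.015);X=(.602,-.209);J=(.602,-.285)
E
python3 - <<'E'
from lay import *
print(C,T,B)
plan((.418,-.135,.30,104),(*C,.31,83),(*C,.192,83))
E
```

```text
(np.float64(0.5936), np.float64(0.1947)) (np.float64(0.6008), np.float64(0.3349)) (np.float64(0.5934), np.float64(0.2753))
t 2.2 pos [ 0.4189 -0.1388  0.1906] yaw 104.7 q6 -1.4565543004431156 w 0.0447 F [-1.2572  0.218   5.5999]
(0.418, -0.135, 0.3, 104) [0.002, 0.001, 0.004, 0.012, 0.002, -0.365] rows>= 1.8
(np.float64(0.5936), np.float64(0.1947), 0.31, 83) [0.002, 0.0, 0.121, 0.926, 0.848, -0.396] rows>= 6.3
(np.float64(0.5936), np.float64(0.1947), 0.192, 83) [0.002, 0.0, 0.121, 0.927, 0.846, -0.002] rows>= 6.0
```

Carton gripped (width 44.7 mm). TCP is 4.6 mm above command because the closing pads push down, so the carton's bottom corresponds to TCP z = 0.1906. I'll lift and carry it, then re-measure.

Emit:
send_rows(targets=[[[0,0,0,0.012,0,-0.38,0.3],[0,0,0,0.012,0,-0.38,0.3],[0,0,0.12,0.926,0.848,-0.38,0.3],[0,0,0.12,0.926,0.848,-0.38,0.3],[0,0,0.12,0.926,0.848,-0.38,0.3],[0,0,0.12,0.926,0.848,-0.38,0.3],[0,0,0.12,0.926,0.848,-0.38,0.3],[0,0,0.12,0.926,0.848,-0.38,0.3]]])

```text
time_s: 3.2
position: [0.5897, 0.1885, 0.3022]
ee_rot: [2.351, 2.084, 0.002]
ft_force: [0.6, -0.7, -2.5]
gripper_width: 0.0446
```

```bash
python3 - <<'E'
from lay import *
print(arm.read_state()["q"])
plan((*C,.205,83),(*C,.196,83),(*T,.3,173))
E
```

```text
[ 0.6324  0.1021 -0.0363 -0.     -1.4311 -2.3233]
t 3.2 pos [0.5897 0.1885 0.3022] yaw 83.1 q6 -2.323295194388765 w 0.0446 F [ 0.6215 -0.7217 -2.4755]
(np.float64(0.5936), np.float64(0.1947), 0.205, 83) [0.0, -0.0, 0.001, 0.022, 0.01, 0.324] rows>= 1.6
(np.float64(0.5936), np.float64(0.1947), 0.196, 83) [0.0, -0.0, 0.001, 0.022, 0.01, 0.354] rows>= 1.7
(np.float64(0.6008), np.float64(0.3349), 0.3, 173) [0.0, -0.0, -0.499, 0.489, -0.022, 0.008] rows>= 8.4
```

Emit:
send_rows(targets=[[[0,0,0,0.022,0.01,0.0,0.3],[0,0,0,0.022,0.01,0.15,0.3],[0,0,0,0.022,0.01,0.28,0.3],[0,0,0,0.022,0.01,0.335,0.3],[0,0,0,0.022,0.01,0.335,0.3],[0,0,0,0.022,0.01,0.335,0.3]]])

```text
time_s: 3.95
position: [0.5934, 0.1929, 0.2033]
ee_rot: [2.35, 2.083, 0.005]
ft_force: [0.1, 0.3, -2.4]
gripper_width: 0.0445
```

```bash
python3 - <<'E'
from lay import *
plan((*C,.196,83))
E
```

```text
t 3.95 pos [0.5934 0.1929 0.2033] yaw 83.1 q6 -2.3262173761652063 w 0.0445 F [ 0.0855  0.3014 -2.3561]
(np.float64(0.5936), np.float64(0.1947), 0.196, 83) [0.001, -0.001, 0.001, 0.006, -0.0, 0.024] rows>= 0.1
```

Emit:
send_rows(targets=[[[0,0,0,0.003,0,0.016,0.3],[0,0,0,0.003,0,0.025,0.3],[0,0,0,0.003,0,0.025,0.3],[0,0,0,0.003,0,0.025,0.7],[0,0,0,0.003,0,0.025,0.7],[0,0,0,0.003,0,0.02,0.7],[0,0,0,0.003,0,-0.15,0.7],[0,0,0,0.003,0,-0.33,0.7]]])

```text
time_s: 4.95
position: [0.5927, 0.1935, 0.3002]
ee_rot: [-2.351, -2.084, 0.003]
ft_force: [1.5, -0.0, 0.5]
gripper_width: 0.06
```

```bash
python3 - <<'E'
from lay import *
plan((.605,-.0105,.30,173),(.605,-.0105,.18,173))
E
```

```text
t 4.95 pos [0.5927 0.1935 0.3002] yaw 83.1 q6 -2.3273601736295255 w 0.06 F [ 1.4673 -0.0299  0.5495]
(0.605, -0.0105, 0.3, 173) [-0.001, 0.0, -0.499, -0.67, 0.122, 0.002] rows>= 8.4
(0.605, -0.0105, 0.18, 173) [-0.001, 0.0, -0.499, -0.67, 0.123, 0.402] rows>= 8.4
```

Emit:
send_rows(targets=[[[0,0,-0.48,-0.67,0.126,0,0.75],[0,0,-0.48,-0.67,0.126,0,0.75],[0,0,-0.48,-0.67,0.126,0,0.75],[0,0,-0.48,-0.67,0.126,0,0.75],[0,0,-0.48,-0.67,0.126,0,0.75],[0,0,-0.48,-0.67,0.126,0,0.75],[0,0,-0.48,-0.67,0.126,0,0.75],[0,0,-0.48,-0.67,0.126,0,0.75]]])

```text
time_s: 5.95
position: [0.6062, -0.0105, 0.2997]
ee_rot: [-0.323, -3.125, 0.0]
ft_force: [0.3, -0.6, 0.5]
gripper_width: 0.0642
```

```bash
python3 - <<'E'
from lay import *
plan((.606,-.0105,.18,170))
cv2.imwrite("pics/w2.png",capture("wrist")[:,:,::-1])
E
```

```text
t 5.95 pos [ 0.6062 -0.0105  0.2997] yaw 168.2 q6 -0.5187542183662026 w 0.0642 F [ 0.3498 -0.5774  0.4705]
(0.606, -0.0105, 0.18, 170) [-0.0, -0.0, -0.01, 0.001, -0.0, 0.399] rows>= 1.9
```

View pics/w2.png

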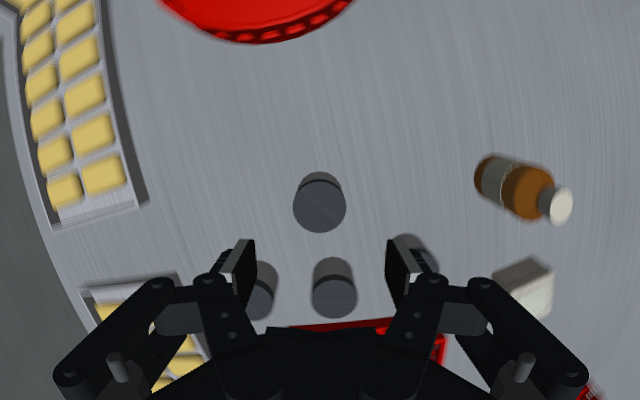

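Wrist view: the target tin's lid is at (319,206), centred between the jaws. Its neighbours, such as (334,285), are clear of the finger paths.

Emit:
send_rows(targets=[[[0,0,0,0,0,0.2,0.75],[0,0,0,0,0,0.4,0.75],[0,0,0,0,0,0.4,0.75],[0,0,0,0,0,0.4,0.75],[0,0,0,0,0,0.4,0.2],[0,0,0,0,0,0.4,0.2],[0,0,0,0,0,0.4,0.2],[0,0,0,0,0,0.4,0.2]]], newtons=40)

```text
time_s: 7.0
position: [0.6073, -0.0101, 0.1831]
ee_rot: [0.331, 3.119, 0.002]
ft_force: [-1.0, 0.9, 6.6]
gripper_width: 0.0393
```

```bash
python3 - <<'E'
from lay import *
s=arm.read_state(); 
plan((.606,-.0105,.30,170),(*T,.3,173),(*T,.2,173))
E
```

```text
t 7.0 pos [ 0.6073 -0.0101  0.1831] yaw 167.9 q6 -0.5252374866340498 w 0.0393 F [-0.9645  0.949   6.6085]
(0.606, -0.0105, 0.3, 170) [0.0, 0.002, -0.012, 0.002, -0.001, -0.39] rows>= 1.9
(np.float64(0.6008), np.float64(0.3349), 0.3, 173) [0.0, 0.002, -0.029, 0.261, 1.121, -0.389] rows>= 5.8
(np.float64(0.6008), np.float64(0.3349), 0.2, 173) [0.0, 0.002, -0.029, 0.263, 1.12, -0.056] rows>= 5.5
```

Emit:
send_rows(targets=[[[0,0,0,0,0,-0.39,0.2],[0,0,0,0,0,-0.39,0.2],[0,0,-0.029,0.235,1,-0.39,0.2],[0,0,-0.029,0.235,1,-0.39,0.2],[0,0,-0.029,0.235,1,-0.39,0.2],[0,0,-0.029,0.235,1,-0.39,0.2],[0,0,-0.029,0.235,1,-0.39,0.2],[0,0,-0.029,0.235,1,-0.39,0.2]]])

```text
time_s: 8.0
position: [0.5995, 0.3016, 0.2964]
ee_rot: [-0.183, -3.136, -0.001]
ft_force: [0.9, -0.4, -1.1]
gripper_width: 0.0391
```

```bash
python3 - <<'E'
from lay import *
s=arm.read_state(); 
plan((*T,.2,173),(*T,.1885,173))
E
```

```text
t 8.0 pos [0.5995 0.3016 0.2964] yaw 173.3 q6 -0.8796645751675178 w 0.0391 F [ 0.9442 -0.444  -1.1186]
(np.float64(0.6008), np.float64(0.3349), 0.2, 173) [0.0, -0.0, 0.002, 0.009, 0.111, 0.321] rows>= 1.6
(np.float64(0.6008), np.float64(0.3349), 0.1885, 173) [0.0, -0.0, 0.002, 0.009, 0.111, 0.36] rows>= 1.8
```

Emit:
send_rows(targets=[[[0,0,0,0.009,0.111,0,0.2],[0,0,0,0.009,0.111,0.0,0.2],[0,0,0,0.009,0.111,0.16,0.2],[0,0,0,0.009,0.111,0.28,0.2],[0,0,0,0.009,0.111,0.33,0.2],[0,0,0,0.009,0.111,0.33,0.2],[0,0,0,0.009,0.111,0.33,0.2]]])

```text
time_s: 8.88
position: [0.6025, 0.3313, 0.2003]
ee_rot: [0.19, 3.133, 0.003]
ft_force: [1.2, 0.2, -0.4]
gripper_width: 0.0392
```

```bash
python3 - <<'E'
from lay import *
s=arm.read_state(); 
plan((*T,.2,173),(*T,.1885,173))
E
```

```text
t 8.88 pos [0.6025 0.3313 0.2003] yaw 173.1 q6 -0.9139837970884114 w 0.0392 F [ 1.2426  0.1867 -0.4275]
(np.float64(0.6008), np.float64(0.3349), 0.2, 173) [0.001, 0.001, 0.0, 0.007, 0.011, 0.001] rows>= 0.1
(np.float64(0.6008), np.float64(0.3349), 0.1885, 173) [0.001, 0.001, 0.0, 0.007, 0.011, 0.039] rows>= 0.2
```

Emit:
send_rows(targets=[[[0,0,0,0,0,0.02,0.2],[0,0,0,0,0,0.04,0.2],[0,0,0,0,0,0.04,0.2],[0,0,0,0,0,0.04,0.7],[0,0,0,0,0,0.04,0.7],[0,0,0,0,0,0.03,0.7],[0,0,0,0,0,-0.15,0.8],[0,0,0,0,0,-0.35,0.8]]])

```text
time_s: 9.88
position: [0.6016, 0.3309, 0.303]
ee_rot: [-0.19, -3.134, 0.003]
ft_force: [0.8, 0.3, 0.5]
gripper_width: 0.0682
```

```bash
python3 - <<'E'
from lay import *
s=arm.read_state(); 
plan((.4365,.011,.33,173),(.4365,.011,.211,173))
E
```

```text
t 9.88 pos [0.6016 0.3309 0.303 ] yaw 173.1 q6 -0.9140737831797273 w 0.0682 F [0.7958 0.293  0.5275]
(0.4365, 0.011, 0.33, 173) [-0.001, -0.001, 0.0, 0.418, -1.125, -0.087] rows>= 5.8
(0.4365, 0.011, 0.211, 173) [-0.001, -0.001, 0.0, 0.417, -1.124, 0.31] rows>= 5.9
```

Emit:
send_rows(targets=[[[0,0,0,0.37,-1,-0.09,0.8],[0,0,0,0.37,-1,-0.09,0.8],[0,0,0,0.37,-1,-0.09,0.8],[0,0,0,0.37,-1,-0.09,0.8],[0,0,0,0.37,-1,-0.09,0.8],[0,0,0,0.37,-1,-0.09,0.8],[0,0,0,0.37,-1,-0.09,0.8]]])

```text
time_s: 10.75
position: [0.4553, 0.0464, 0.3302]
ee_rot: [0.191, 3.135, 0.002]
ft_force: [0.7, -0.1, -0.1]
gripper_width: 0.0683
```

```bash
python3 - <<'E'
from lay import *
s=arm.read_state(); 
plan((.4365,.011,.33,173),(.4365,.011,.211,173))
cv2.imwrite("pics/w3.png",capture("wrist")[:,:,::-1])
cv2.imwrite("pics/top3.png",capture("top")[:,:,::-1])
E
```

```text
t 10.75 pos [0.4553 0.0464 0.3302] yaw 173.0 q6 -0.6670989454127642 w 0.0683 F [ 0.6567 -0.1243 -0.1292]
(0.4365, 0.011, 0.33, 173) [0.0, 0.0, 0.0, 0.048, -0.125, 0.0] rows>= 0.6
(0.4365, 0.011, 0.211, 173) [0.0, 0.0, 0.0, 0.048, -0.125, 0.397] rows>= 2.0
```

View pics/w3.png

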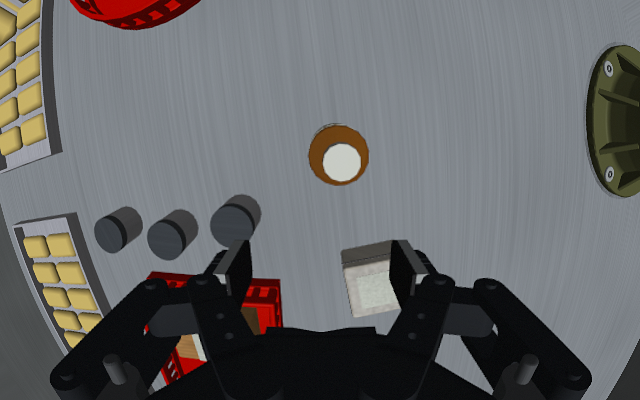

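Wrist view: bottle cap at (342,162), upright. The other three tins are untouched.

```bash
python3 - <<'E'
from h import *
s=arm.read_state(); print(wun([(342,162)],.105,s),wun([(338,154)],.065,s))
E
```

```text
[[0.4375 0.0117 0.105 ]] [[0.4378 0.0115 0.065 ]]
```

Emit:
send_rows(targets=[[[0,0,0,0.048,-0.125,0,0.8],[0,0,0,0.048,-0.125,0,0.8],[0,0,0,0.048,-0.125,0,0.8]]])

```text
time_s: 11.22
position: [0.4371, 0.012, 0.3293]
ee_rot: [-0.189, -3.135, 0.0]
ft_force: [-0.0, -0.3, -0.2]
gripper_width: 0.0686
```

Emit:
send_rows(targets=[[[0,0,0,0,0,0.19,0.8],[0,0,0,0,0,0.34,0.8],[0,0,0,0,0,0.391,0.8],[0,0,0,0,0,0.391,0.8],[0,0,0,0,0,0.391,0.3],[0,0,0,0,0,0.391,0.3],[0,0,0,0,0,0.391,0.3],[0,0,0,0,0,0.391,0.3]]], newtons=45)

```text
time_s: 12.22
position: [0.4374, 0.0115, 0.2148]
ee_rot: [0.189, 3.132, 0.002]
ft_force: [-0.5, 0.8, 6.3]
gripper_width: 0.0445
```

```bash
python3 - <<'E'
from lay import *
s=arm.read_state(); 
plan((.4365,.011,.36,173),(*B,.36,173),(*B,.23,173))
E
```

```text
t 12.22 pos [0.4374 0.0115 0.2148] yaw 173.1 q6 -0.6133688514972488 w 0.0445 F [-0.5137  0.845   6.3309]
(0.4365, 0.011, 0.36, 173) [0.001, 0.001, 0.0, 0.001, -0.001, -0.484] rows>= 2.3
(np.float64(0.5934), np.float64(0.2753), 0.36, 173) [0.001, 0.001, 0.0, -0.412, 0.936, -0.481] rows>= 5.4
(np.float64(0.5934), np.float64(0.2753), 0.23, 173) [0.001, 0.001, 0.0, -0.411, 0.936, -0.048] rows>= 4.9
```

Emit:
send_rows(targets=[[[0,0,0,0,0,-0.15,0.3],[0,0,0,0,0,-0.3,0.3],[0,0,0,0,0,-0.4,0.3],[0,0,0,-0.412,0.936,-0.4,0.3],[0,0,0,-0.412,0.936,-0.4,0.3],[0,0,0,-0.412,0.936,-0.4,0.3],[0,0,0,-0.412,0.936,-0.4,0.3],[0,0,0,-0.412,0.936,-0.4,0.3]]])

```text
time_s: 13.22
position: [0.594, 0.277, 0.3317]
ee_rot: [-0.19, -3.135, 0.0]
ft_force: [1.0, -0.8, -1.6]
gripper_width: 0.0448
```

```bash
python3 - <<'E'
from lay import *
s=arm.read_state(); 
plan((*B,.23,173),(*B,.2203,173))
E
```

```text
t 13.22 pos [0.594  0.277  0.3317] yaw 173.1 q6 -0.8614493287488293 w 0.0448 F [ 0.9866 -0.7797 -1.5596]
(np.float64(0.5934), np.float64(0.2753), 0.23, 173) [-0.0, -0.0, 0.0, 0.001, -0.006, 0.339] rows>= 1.6
(np.float64(0.5934), np.float64(0.2753), 0.2203, 173) [-0.0, -0.0, 0.0, 0.001, -0.006, 0.372] rows>= 1.8
```

Emit:
send_rows(targets=[[[0,0,0,0,0,0,0.3],[0,0,0,0,0,0.0,0.3],[0,0,0,0,0,0.16,0.3],[0,0,0,0,0,0.28,0.3],[0,0,0,0,0,0.34,0.3],[0,0,0,0,0,0.34,0.3],[0,0,0,0,0,0.34,0.3]]])

```text
time_s: 14.1
position: [0.5937, 0.2751, 0.2331]
ee_rot: [0.19, 3.133, 0.003]
ft_force: [0.2, 0.1, -2.2]
gripper_width: 0.0442
```

```bash
python3 - <<'E'
from lay import *
s=arm.read_state(); 
plan((*B,.2203,173))
cv2.imwrite("pics/s4.png",capture("scene")[:,:,::-1])
cv2.imwrite("pics/w4.png",capture("wrist")[:,:,::-1])
E
```

```text
t 14.1 pos [0.5937 0.2751 0.2331] yaw 173.1 q6 -0.8603034319767209 w 0.0442 F [ 0.1823  0.1199 -2.1678]
(np.float64(0.5934), np.float64(0.2753), 0.2203, 173) [0.001, 0.001, 0.0, 0.001, 0.001, 0.043] rows>= 0.2
```

View pics/s4.png

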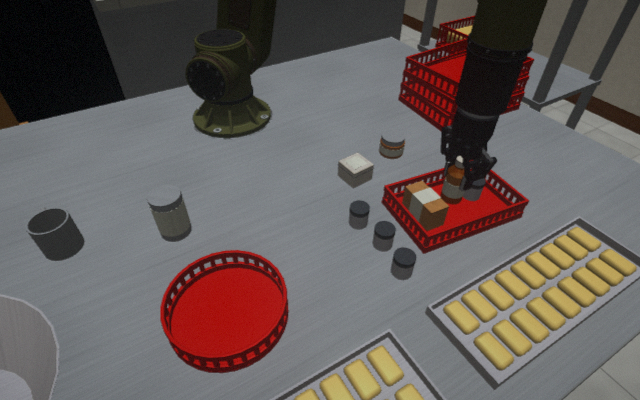

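Scene view: carton stands flat in the oblong basket at (425,203), and the bottle hangs upright beside it at (453,183).

Emit:
send_rows(targets=[[[0,0,0,0,0,0.025,0.3],[0,0,0,0,0,0.045,0.3],[0,0,0,0,0,0.045,0.3],[0,0,0,0,0,0.045,0.7],[0,0,0,0,0,0.045,0.7],[0,0,0,0,0,0.045,0.7],[0,0,0,0,0,-0.15,0.8],[0,0,0,0,0,-0.4,0.85]]])

```text
time_s: 15.2
position: [0.593, 0.2749, 0.3381]
ee_rot: [-0.19, -3.134, 0.003]
ft_force: [0.6, 0.9, 1.4]
gripper_width: 0.0726
```

```bash
python3 - <<'E'
from lay import *
plan((.4115,.1435,.33,185),(.4115,.1435,.177,185))
E
```

```text
t 15.2 pos [0.593  0.2749 0.3381] yaw 173.1 q6 -0.8603635683451611 w 0.0726 F [0.6236 0.9089 1.4024]
(0.4115, 0.1435, 0.33, 185) [-0.001, -0.001, -0.066, 0.548, -0.508, 0.029] rows>= 3.6
(0.4115, 0.1435, 0.177, 185) [-0.001, -0.001, -0.066, 0.547, -0.507, 0.539] rows>= 4.4
```

Emit:
send_rows(targets=[[[0,0,-0.066,0.548,-0.508,0.03,1],[0,0,-0.066,0.548,-0.508,0.03,1],[0,0,-0.066,0.548,-0.508,0.03,1],[0,0,-0.066,0.548,-0.508,0.03,1],[0,0,-0.066,0.548,-0.508,0.03,1],[0,0,-0.066,0.548,-0.508,0.03,1]]])

```text
time_s: 15.95
position: [0.4117, 0.1437, 0.3292]
ee_rot: [-0.136, 3.138, 0.001]
ft_force: [0.8, 0.7, -0.3]
gripper_width: 0.0858
```

```bash
python3 - <<'E'
from lay import *
plan((.4115,.1435,.177,185))
cv2.imwrite("pics/w5.png",capture("wrist")[:,:,::-1])
E
```

```text
t 15.95 pos [0.4117 0.1437 0.3292] yaw -175.0 q6 -0.716803585155959 w 0.0858 F [ 0.7832  0.7344 -0.3112]
(0.4115, 0.1435, 0.177, 185) [0.0, 0.0, -0.0, 0.001, -0.001, 0.507] rows>= 2.4
```

View pics/w5.png

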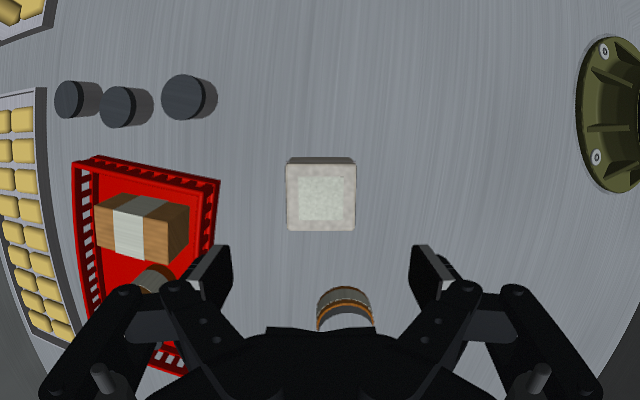

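Wrist view: the box is square with the jaws, top face (286,165)–(356,231). The jar is below it, centred near column 345.

```bash
python3 - <<'E'
from h import *
s=arm.read_state(); P=wun([(286,165),(356,164),(355,230),(287,231)],.046,s); print(P.mean(0)); print(wun([(316,312),(374,312),(345,312),(344,287),(345,331)],.036,s))
E
```

```text
[0.4113 0.146  0.046 ]
[[0.4057 0.2694 0.036 ]
 [0.3457 0.2656 0.036 ]
 [0.376  0.2671 0.036 ]
 [0.3808 0.2366 0.036 ]
 [0.3727 0.2929 0.036 ]]
```

Emit:
send_rows(targets=[[[0,0,0,0,0,0.2,1],[0,0,0,0,0,0.4,1],[0,0,0,0,0,0.505,1],[0,0,0,0,0,0.505,1],[0,0,0,0,0,0.505,0.4],[0,0,0,0,0,0.505,0.4],[0,0,0,0,0,0.505,0.4],[0,0,0,0,0,0.505,0.4]]], newtons=40)

```text
time_s: 17.0
position: [0.4123, 0.1442, 0.1795]
ee_rot: [-0.136, 3.135, 0.003]
ft_force: [-0.5, 1.1, 6.0]
gripper_width: 0.0595
```

```bash
python3 - <<'E'
from lay import *
plan((.4115,.1435,.3,185),(*X,.3,180))
E
```

```text
t 17.0 pos [0.4123 0.1442 0.1795] yaw -175.0 q6 -0.716946290679246 w 0.0595 F [-0.4789  1.0727  6.0448]
(0.4115, 0.1435, 0.3, 185) [0.001, 0.001, -0.0, 0.001, -0.001, -0.402] rows>= 1.9
(0.602, -0.209, 0.3, 180) [0.001, 0.001, 0.028, -0.529, -1.227, -0.402] rows>= 6.7
```

Emit:
send_rows(targets=[[[0,0,0,0,0,-0.2,0.4],[0,0,0,0,0,-0.4,0.4],[0,0,0.028,-0.425,-0.98,-0.4,0.4],[0,0,0.028,-0.425,-0.98,-0.4,0.4],[0,0,0.028,-0.425,-0.98,-0.4,0.4],[0,0,0.028,-0.425,-0.98,-0.4,0.4],[0,0,0.028,-0.425,-0.98,-0.4,0.4],[0,0,0.028,-0.425,-0.98,-0.4,0.4]]])

```text
time_s: 18.0
position: [0.5646, -0.1416, 0.2958]
ee_rot: [-0.01, -3.139, 0.0]
ft_force: [-0.3, -0.4, -1.5]
gripper_width: 0.0596
```

```bash
python3 - <<'E'
from lay import *
plan((*X,.3,180),(*X,.195,180))
E
```

```text
t 18.0 pos [ 0.5646 -0.1416  0.2958] yaw 179.6 q6 -0.10484884266438459 w 0.0596 F [-0.3498 -0.3688 -1.4961]
(0.602, -0.209, 0.3, 180) [-0.0, -0.001, -0.002, -0.126, -0.224, -0.014] rows>= 1.2
(0.602, -0.209, 0.195, 180) [-0.0, -0.001, -0.002, -0.127, -0.224, 0.336] rows>= 2.0
```

Emit:
send_rows(targets=[[[0,0,0,-0.126,-0.222,0,0.4],[0,0,0,-0.126,-0.222,0,0.4],[0,0,0,-0.126,-0.222,0,0.4],[0,0,0,-0.126,-0.222,0.15,0.4],[0,0,0,-0.126,-0.222,0.27,0.4],[0,0,0,-0.126,-0.222,0.33,0.4],[0,0,0,-0.126,-0.222,0.33,0.4],[0,0,0,-0.126,-0.222,0.33,0.4]]])

```text
time_s: 19.0
position: [0.6023, -0.2047, 0.2007]
ee_rot: [0.001, 3.139, -0.001]
ft_force: [0.3, 0.2, -1.9]
gripper_width: 0.0593
```

```bash
python3 - <<'E'
from lay import *
plan((*X,.185,180))
E
```

```text
t 19.0 pos [ 0.6023 -0.2047  0.2007] yaw 180.0 q6 0.01234006813129292 w 0.0593 F [ 0.3424  0.1999 -1.8907]
(0.602, -0.209, 0.185, 180) [-0.0, 0.001, -0.0, 0.001, -0.014, 0.052] rows>= 0.3
```

Emit:
send_rows(targets=[[[0,0,0,0,-0.008,0.025,0.4],[0,0,0,0,-0.008,0.053,0.4],[0,0,0,0,-0.008,0.053,0.4],[0,0,0,0,-0.008,0.053,0.85],[0,0,0,0,-0.008,0.053,0.85],[0,0,0,0,-0.008,0.045,0.85],[0,0,0,0,-0.008,-0.15,0.85],[0,0,0,0,-0.008,-0.45,1]]])

```text
time_s: 20.0
position: [0.6014, -0.2074, 0.3064]
ee_rot: [-0.002, -3.139, 0.0]
ft_force: [0.8, -0.6, 0.3]
gripper_width: 0.0851
```

```bash
python3 - <<'E'
from lay import *
plan((.44,.12,.33,180),(.376,.283,.33,180))
E
```

```text
t 20.0 pos [ 0.6014 -0.2074  0.3064] yaw 179.9 q6 0.01648112237190115 w 0.0851 F [ 0.8467 -0.598   0.3176]
(0.44, 0.12, 0.33, 180) [-0.0, -0.001, -0.0, 0.54, 1.09, -0.077] rows>= 5.9
(0.376, 0.283, 0.33, 180) [-0.0, -0.001, -0.0, 0.754, 1.633, -0.077] rows>= 8.6
```

Emit:
send_rows(targets=[[[0,0,0,0.54,1,-0.1,1],[0,0,0,0.54,1,-0.1,1],[0,0,0,0.54,1,-0.1,1],[0,0,0,0.54,1,-0.1,1],[0,0,0,0.54,1,-0.1,1],[0,0,0,0.54,1,-0.1,1],[0,0,0,0.54,1,-0.1,1]]])

```text
time_s: 20.88
position: [0.4394, 0.0943, 0.3367]
ee_rot: [-0.003, 3.14, 0.002]
ft_force: [0.6, -1.6, -0.1]
gripper_width: 0.0857
```

```bash
python3 - <<'E'
from lay import *
plan((.376,.25,.33,180))
E
```

```text
t 20.88 pos [0.4394 0.0943 0.3367] yaw -179.9 q6 -0.6618895769732465 w 0.0857 F [ 0.5664 -1.6441 -0.0842]
(0.376, 0.25, 0.33, 180) [0.0, 0.0, 0.001, 0.21, 0.519, 0.023] rows>= 2.7
```

Emit:
send_rows(targets=[[[0,0,0,0.21,0.63,0.02,1],[0,0,0,0.21,0.63,0.02,1],[0,0,0,0.21,0.63,0.02,1],[0,0,0,0.21,0.63,0.02,1],[0,0,0,0.21,0.63,0.02,1]]])

```text
time_s: 21.5
position: [0.3777, 0.282, 0.3296]
ee_rot: [-0.002, -3.141, 0.002]
ft_force: [0.9, 0.1, -0.3]
gripper_width: 0.0854
```

```bash
python3 - <<'E'
from lay import *
plan((.376,.283,.175,180))
cv2.imwrite("pics/w6.png",capture("wrist")[:,:,::-1])
E
```

```text
t 21.5 pos [0.3777 0.282  0.3296] yaw 179.9 q6 -1.0722794997168872 w 0.0854 F [ 0.879   0.0779 -0.3108]
(0.376, 0.283, 0.175, 180) [-0.0, -0.0, -0.0, 0.006, 0.004, 0.515] rows>= 2.5
```

View pics/w6.png

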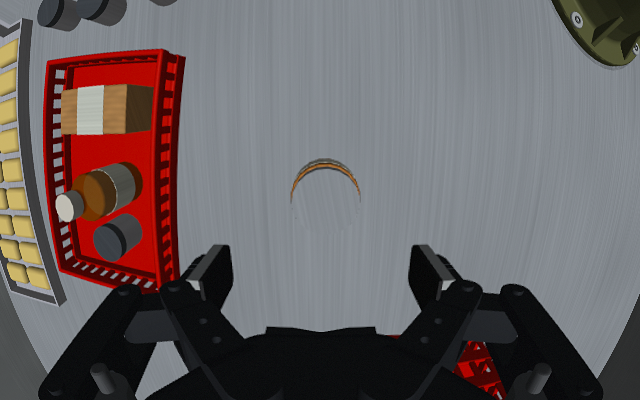

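Wrist view: carton, bottle and tin all stand apart in the oblong basket. The jar's arc runs from column 290 to 361 with its top at row 158.

```bash
python3 - <<'E'
from lay import *
s=arm.read_state(); P=wun([(290,197),(361,197),(325,163)],.036,s); print(P, (P[:2].mean(0)));print(wun([(325,158)],.0,s))
x,y=P[:2].mean(0)[:2]; y=P[2,1]+.031
plan((x,P[2,1]+.031,.175,180))
E
```

```text
[[0.4048 0.2848 0.036 ]
 [0.3421 0.285  0.036 ]
 [0.374  0.2548 0.036 ]] [0.3734 0.2849 0.036 ]
[[0.3735 0.2553 0.    ]]
t 21.55 pos [0.378  0.2813 0.3298] yaw 179.9 q6 -1.0722430287971207 w 0.0854 F [-0.527  -0.3719  0.5379]
(np.float64(0.37344912713343803), np.float64(0.28575887853024184), 0.175, 180) [-0.0, -0.0, -0.001, 0.015, 0.015, 0.516] rows>= 2.5
```

Emit:
send_rows(targets=[[[0,0,0,0.014,0.014,0.2,1],[0,0,0,0.014,0.014,0.4,1],[0,0,0,0.014,0.014,0.518,1],[0,0,0,0.014,0.014,0.518,1],[0,0,0,0.014,0.014,0.518,0.4],[0,0,0,0.014,0.014,0.518,0.4],[0,0,0,0.014,0.014,0.518,0.4],[0,0,0,0.014,0.014,0.518,0.4]]], newtons=45)

```text
time_s: 22.55
position: [0.374, 0.2868, 0.1774]
ee_rot: [0.002, 3.138, 0.004]
ft_force: [0.3, -2.0, 6.5]
gripper_width: 0.0608
```

```bash
python3 - <<'E'
from lay import *
plan((.46,0.02,.3,180),(*J,.3,180))
E
```

```text
t 22.55 pos [0.374  0.2868 0.1774] yaw 179.9 q6 -1.0866512486331366 w 0.0608 F [ 0.3108 -1.9886  6.459 ]
(0.46, 0.02, 0.3, 180) [0.001, 0.001, -0.0, -0.289, -0.888, -0.41] rows>= 4.9
(0.602, -0.285, 0.3, 180) [0.001, 0.001, -0.0, -0.764, -1.904, -0.411] rows>= 10.0
```

Emit:
send_rows(targets=[[[0,0,0,0,0,-0.2,0.4],[0,0,0,0,0,-0.41,0.4],[0,0,0,-0.35,-0.95,-0.42,0.4],[0,0,0,-0.35,-0.95,-0.42,0.4],[0,0,0,-0.35,-0.95,-0.42,0.4],[0,0,0,-0.35,-0.95,-0.42,0.4],[0,0,0,-0.35,-0.95,-0.42,0.4],[0,0,0,-0.35,-0.95,-0.42,0.4]]])

```text
time_s: 23.55
position: [0.4781, -0.0021, 0.3006]
ee_rot: [-0.011, -3.141, 0.0]
ft_force: [-0.1, 0.4, -2.8]
gripper_width: 0.061
```

```bash
python3 - <<'E'
from lay import *
plan((*J,.3,180))
E
```

```text
t 23.55 pos [ 0.4781 -0.0021  0.3006] yaw 179.6 q6 -0.42628555078889785 w 0.061 F [-0.1104  0.402  -2.8323]
(0.602, -0.285, 0.3, 180) [-0.0, -0.0, -0.002, -0.42, -0.94, 0.002] rows>= 4.9
```

Emit:
send_rows(targets=[[[0,0,0,-0.42,-0.94,0,0.4],[0,0,0,-0.42,-0.94,0,0.4],[0,0,0,-0.42,-0.94,0,0.4],[0,0,0,-0.42,-0.94,0,0.4],[0,0,0,-0.42,-0.94,0,0.4],[0,0,0,-0.42,-0.94,0,0.4],[0,0,0,-0.42,-0.94,0,0.4],[0,0,0,-0.42,-0.94,0.1,0.4]]])

```text
time_s: 24.55
position: [0.6041, -0.28, 0.2744]
ee_rot: [-0.001, 3.135, -0.003]
ft_force: [0.7, 0.4, -3.8]
gripper_width: 0.061
```

```bash
python3 - <<'E'
from lay import *
plan((*J,.2,180))
cv2.imwrite("pics/w7.png",capture("wrist")[:,:,::-1])
E
```

```text
t 24.55 pos [ 0.6041 -0.28    0.2744] yaw -180.0 q6 0.13433581693070884 w 0.061 F [ 0.6624  0.3706 -3.8159]
(0.602, -0.285, 0.2, 180) [-0.001, 0.002, 0.0, 0.009, -0.016, 0.248] rows>= 1.2
```

View pics/w7.png

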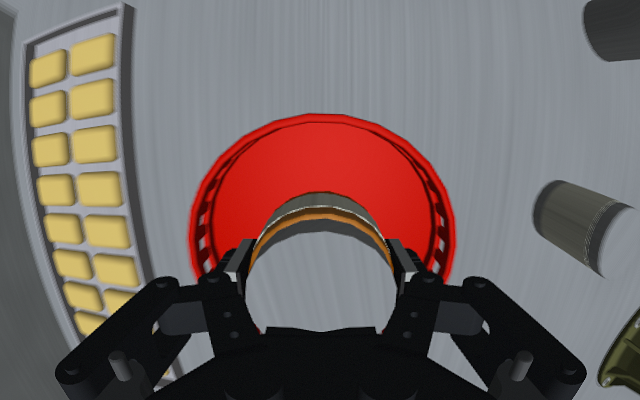

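Wrist view: the jar hangs level over the free right half of the round basket, with the can untouched at right. Lowering it.

Emit:
send_rows(targets=[[[0,0,0,0.007,-0.014,0,0.4],[0,0,0,0.007,-0.014,0.12,0.4],[0,0,0,0.007,-0.014,0.22,0.4],[0,0,0,0.007,-0.014,0.25,0.4],[0,0,0,0.007,-0.014,0.25,0.4],[0,0,0,0.007,-0.014,0.25,0.4]]])

```text
time_s: 25.35
position: [0.6019, -0.2855, 0.1979]
ee_rot: [0.002, 3.139, -0.002]
ft_force: [0.0, -0.1, -2.3]
gripper_width: 0.0608
```

```bash
python3 p.py "(.602,-.285,.183,180)"
```

```text
t 25.35 pos [ 0.6019 -0.2855  0.1979] yaw 179.9 q6 0.14187991818992904 w 0.0608 F [ 0.0051 -0.0639 -2.3383]
(0.602, -0.285, 0.183, 180) [-0.0, 0.001, -0.0, -0.0, 0.002, 0.05] rows>= 0.2
```

Emit:
send_rows(targets=[[[0,0,0,0,0,0.025,0.4],[0,0,0,0,0,0.051,0.4],[0,0,0,0,0,0.051,0.4],[0,0,0,0,0,0.051,0.9],[0,0,0,0,0,0.051,0.9],[0,0,0,0,0,0.045,0.9],[0,0,0,0,0,-0.15,0.9],[0,0,0,0,0,-0.45,0.9]]])

```text
time_s: 26.35
position: [0.601, -0.2854, 0.3034]
ee_rot: [-0.002, -3.139, -0.0]
ft_force: [0.9, -0.3, 0.4]
gripper_width: 0.0771
```

Emit:
send_rows(targets=[[[0,0,0,0.7,0,-0.3,0.9],[0,0,0,0.7,0,-0.3,0.9],[0,0,0,0.7,0,-0.3,0.9],[0,0,0,0.7,0,-0.3,0.9],[0,0,0,0.7,0,-0.3,0.9],[0,0,0,0.7,0,-0.3,0.9]]])

```text
time_s: 27.1
position: [0.3914, -0.285, 0.3927]
ee_rot: [0.003, 3.141, 0.001]
ft_force: [-0.2, -0.2, -0.4]
gripper_width: 0.0768
```

```bash
python3 - <<'E'
from lay import *
plan()
a=capture("top")[:,:,::-1]; b=capture("scene")[:,:,::-1]
cv2.imwrite("pics/top9.png",a);cv2.imwrite("pics/s9.png",b)
a=cv2.resize(a[120:290,150:470],None,fx=2,fy=2,interpolation=cv2.INTER_CUBIC)
b=cv2.resize(b[120:380,140:540],None,fx=1.6,fy=1,interpolation=cv2.INTER_CUBIC)
cv2.imwrite("pics/fin.png",np.vstack([a,b]))
E
```

```text
t 27.1 pos [ 0.3914 -0.285   0.3927] yaw 179.9 q6 0.2100010475576932 w 0.0768 F [-0.1808 -0.2142 -0.4158]
```

View pics/fin.png

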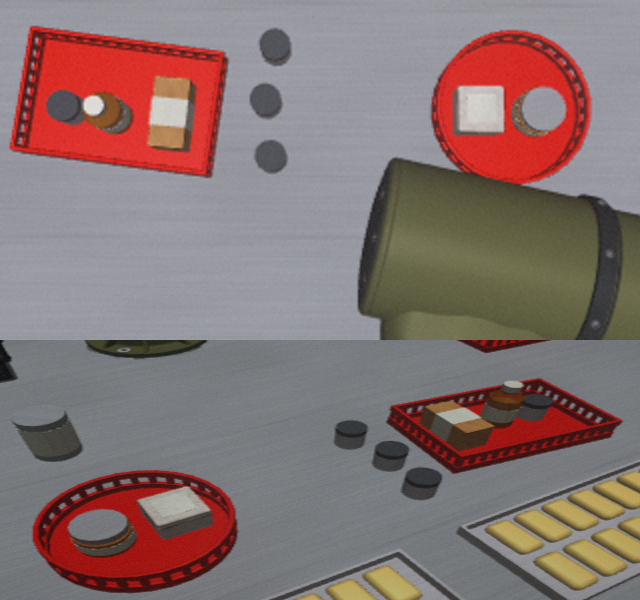

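Final picture: carton, bottle and tin stand separately in the oblong basket; box and jar are flat and apart in the round one; can and the other three tins are in place. I'll check the numbers, then hand in.

```bash
python3 - <<'E'
from lay import *
f=lambda u,v:(u/2+150,v/2+120)
print("cap",unproj("top",f(93,106),.11),"tin",unproj("top",f(66,107),.051),"carton",unproj("top",f(171,112),.06),"want",B,T,C)
print("box",unproj("top",f(479,110),.051),"jar",unproj("top",f(544,108),.055),X,J)
print(np.abs(arm.read_state()["dq"]).max()); arm.sign_off()
E
```

```text
cap [[0.5905 0.2745 0.11  ]] tin [[0.598  0.3264 0.051 ]] carton [[0.5913 0.191  0.06  ]] want (np.float64(0.5934), np.float64(0.2753)) (np.float64(0.6008), np.float64(0.3349)) (np.float64(0.5936), np.float64(0.1947))
box [[ 0.5984 -0.2032  0.051 ]] jar [[ 0.6011 -0.2865  0.055 ]] (0.602, -0.209) (0.602, -0.285)
0.008103935390369509
the job is handed in; nothing more can be done
```

All five items are in their baskets and I handed the job in at about 27 s. The carton, bottle and rightmost tin are in the oblong basket; the white box and squat jar are in the round one. Each was lowered to the basket floor before release.

- **Position:** in the last top picture all five items were within about 9 mm of where I planned to put them, inside the allowed limits. The tin was farthest off, because I released it about 4 mm short, and the other differences are close to how finely I can read the picture.
- **Standing:** the final top and scene pictures show all five upright and apart, nothing stacked or leaning. The bottle's cap lies over where its body was placed. I judged this by eye and did not measure heights or tilt.
- **Can and robot:** the can was still standing in its place in the final scene picture, but I did not re-measure its position. In the top view it was hidden by the arm. The gripper was clear of everything and the arm was at rest at hand-in.

Two readings differed. My two fixed cameras disagreed by up to about 8 mm on most starting positions (11 mm for the jar), so I re-measured most items with the wrist camera before gripping. While gripping, the arm sat 2 to 5 mm above its commanded height, and I allowed for this when placing.

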